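Zero the polarimeter ring and set it to the long scale mark

TASK

The table polarimeter has a ring that turns with a lever. With the fingertips, push the lever's upright tab clockwise (seen from above) until the lever rests against the zero stop, then push it back counter-clockwise round the scale until its pointer stands on the one long, broad mark, and take the hand away. Only push: do not pinch the tab, and leave the bottles, beaker and other loose things where they stand.

Things in the scene. Friction and masses are not known exactly. Their poses are not given: they have to be found in the camera images.
- polarimeter: The instrument, fixed to the table: round grey foot 230 mm across, 34 mm high, with a white scale plate (211 mm across, top 39 mm above the table) and the turning ring (104 mm across, top 57 mm above the table). Origin: on the ring's vertical axis, at table height; z up. At zero the lever points 1.833 rad (105 degrees) counter-clockwise from this frame's x axis.
- zero_stop (a point): Inner end of the zero stop: a bent steel rod 7 mm thick that stands at the plate's rim and reaches inward to 74 mm from the axis, its top 55 mm above the table. The lever's clockwise side rests against it at zero.
- analyser_ring (a joint): Angle of ring and lever about the instrument's vertical axis, rad: 0 = lever against the zero stop, growing counter-clockwise seen from above, end at 2.6. Friction torque about 0.15 N m (2 to 3 N at the tab); it stays where it is left.
- tab_centre (a point): Centre of the upright black thumb tab on the lever, 63 mm from the ring's axis, 78 mm above the table. The tab is 20 mm long along the lever, 14 mm thick across it, and stands 54 to 98 mm above the table. x points outward along the lever, z up; its two flat ribbed faces (tab_face_ccw, tab_face_cw) look across it. The lever is a steel bar 9 mm wide, top 54 mm above the table.
- pointer_tip (a point): Pointed outer end of the steel lever, 83 mm from the ring's axis and 50 mm above the table. x points outward along the lever.
- long_mark (a point): Inner end of the one long black mark on the white scale plate, 78 mm from the ring's axis, 39 mm above the table. The mark is 26 mm long and 5 mm wide and runs outward along the point's x axis; the other marks, every 10 degrees, are 8 mm long and thin. The plate does not move, but how it is set differs from time to time: the mark lies 0.8 to 2.0 rad counter-clockwise of zero.
- petri_dish: Bystander, loose: round glass dish, 60 mm across, 14 mm high, left of the instrument. Origin at the centre of its underside.
- dropper_1: Bystander, loose: small brown dropper bottle, 33 mm across, 94 mm high, left of and behind the instrument. Origin at the centre of its underside.
- reagent_bottle: Bystander, loose: capped white bottle, 64 mm across, 131 mm high, behind the instrument. Origin at the centre of its underside.
- matchbox: Bystander, loose: matchbox 35x52x15 mm, further left at the back. Origin at the centre of its underside.
- dropper_3: Bystander, loose: small brown dropper bottle, 33 mm across, 98 mm high, to the left. Origin at the centre of its underside.
- beaker_left: Bystander, loose: glass beaker 75 mm across, 82 mm high, to the right in front. Origin at the centre of its underside.
- tape_roll: Bystander, loose: roll of tape, 40 mm across, 18 mm high, to the right. Origin at the centre of its underside.
Not all that is in view belongs to the job. Of the things that look like the polarimeter, the larger one is meant.

How it is judged:
On the way:
1. the lever rests against the zero stop (value of joint analyser_ring below 0.04 rad), for 0.2 s.
At the end, for the whole second after the job is handed in: After the lever has been at the zero stop (within 0.04 rad, for 0.2 s), it is at rest with its direction within 0.06 rad (5 mm at the pointer) of the long mark, and no loose thing has moved more than 20 mm (angle between the x axis of pointer_tip and the x axis of long_mark, either way round below 0.06 rad and value of joint analyser_ring above 0.7 rad and velocity of joint analyser_ring between -0.02 and 0.02 rad/s and distance of each of petri_dish, dropper_1, reagent_bottle, matchbox, dropper_3, beaker_left, tape_roll from where it was at the start of the episode below 0.02 m); the robot touches nothing.
It fails at once if the tab is pinched: pressed on both faces at once by the fingers (contact force between the fingers and tab_face_ccw above 1.5 N and contact force between the fingers and tab_face_cw above 1.5 N).
It fails at once if a loose bystander is moved by more than 20 mm or lifted (distance of any of petri_dish, dropper_1, reagent_bottle, matchbox, dropper_3, beaker_left, tape_roll from where it was at the start of the episode above 0.02 m).
It also fails if it takes over 54 s, if anything falls off the work surface, if the arm or the gripper's body presses on something with over 40 N, if the wrist force passes 120 N, or if a joint passes its speed limit or range.

ROBOT

A 7-joint arm with a two-finger parallel gripper is mounted at the origin on a cart in front of the work surface, level with it; the furniture and walls round the work are solid. World frame = base frame: x ahead of the robot, y to its left, z up, the work surface at z = 0. Lengths are in m, angles in rad, forces in N, time in s.
With the tool pointing down it reaches from about 0.4 to 0.85 m from the base axis. Payload 4.5 kg.
Tool frame: the origin (TCP) lies at the centre of the arm's flange, where the gripper is bolted on; the fingertips stand 166 mm ahead of it and the grasp point (between the pads) lies 147 mm ahead of it (r.grip_depth is the distance from the TCP to the grasp point, in m); z points along the fingers, y is the line along which they close (so a half turn about z gives the same grasp; the last joint's range is limited). The gripper opens to 88 mm and grips with 3 to 60 N. Pads are 18 mm wide; open, the fingers measure 123 mm over their backs; the gripper's body (75 mm by 187 mm) begins 45 mm behind the grasp point.
Start: joints at [1.281, 0.689, -0.195, 1.565, 0.157, 0.902, -0.215], TCP at [0.199, -0.593, 0.405] pointing down, gripper open.
Joint ranges: [-3.01, 3.01], [-0.46, 2.08], [-1.47, 1.51], [0.13, 2.56], [-1, 4.14], [0.04, 2.09], [-2.66, 2.66]. Speed limits (rad/s): [2.57, 2.57, 3.14, 3.14, 3.14, 3.14, 3.14].

INTERFACE

Orientations are given as a unit quaternion [x, y, z, w].
In Python, from plant import status, cams, r, finder gives the robot as it stands.
- The arm moves only by the tool play_rows, never from a script. Its argument "rows" is a list of rows, each a list of 7 numbers: the opening in per cent of the stroke, from 0 (shut) to 100 (fully open), then the shift along the tool's x, y, z in m, then the turn, a rotation vector about the tool's x, y, z in degrees. A call has 1 to 8 rows; each row shifts and turns the commanded pose from where the row before left it, along the tool's axes as they then stand; what a row does not reach is not made up. A row lasts 1/8 s, in which the tool goes at most 62.5 mm and 10.7 degrees, less where a joint would pass 70% of its speed; a pose out of reach is approached as far as the arm can. A call with a gripper value outside its range is refused whole. The fingers move at their own pace and stop on an object; "grip_force" is the grip in N (left out, the last holds). Time passes only in rows, so rows that do not move let the fingers close. It gives the time, the measured TCP pose, the force, the opening and the grip force at its end, in the units of the state.
- status.get_state(): the state, without advancing time (a new reading comes with each control period).
- cams.snapshot(name): name is "scene" or "top" or "wrist"; returns the picture (400x640x3 uint8, red, green, blue); there is no depth.
- cams.camera_params(name): a dict with "vfov" (degrees; the focal length in pixels is half the picture's height over the tangent of half this angle, whatever the lens; pixels are square), "cx", "cy" (the principal point, pixels), "R" (3x3) and "t" (3): a world point X has camera coordinates R X + t; the wrist camera has in their place "tool_from_camera" (4x4, takes a point from camera to tool coordinates, whose origin is the TCP and whose axes are the flange's). Camera axes: x right, y down, z forward; pixel columns grow to the right and rows downward; lengths in m; the calibration is good to about 2 mm. A picture is of the moment at which its call begins: read the wrist's pose just before it. camera_params takes no time and is no camera call.
- r.finish_job(): hands the job in; it is judged then, once.
Trained networks look in the newest picture that a camera, given by its name, has taken for a name from the list of things; names that differ only in an ending like _2 or _b are one class to them, and where a whole thing is asked for, a point or a joint stands for the part that bears it (a point fixed in the world has none). Each returns a list of dicts, best first, with "score" (0 to 1); they miss things now and then, are a little off and sometimes report something else, mostly with a low value. They report only what shows in the picture. A call takes as long as a camera call. They do not tell look-alikes from the thing itself.
- finder.spot_in(camera, label): "at" ([x, y, z] in m, in the coordinates of the camera as it stood for that picture, good to about 4 mm: the middle of the surface that is visible of it).
- finder.regions_of(camera, label): "mask" (400x640 bool, what is visible of it).
The state is a dict: "clock": time; "q": joint angles; "qd": joint speeds; "joint_torque": joint torques, N m; "tool_pos": TCP position; "eef_rot": TCP orientation; "contact_force": force on the tool from outside, world axes, zero at the start; "moment": the same for the moment, N m; "opening": opening from 0.0 (shut) to 1.0 (fully open); "finger_force": force on a finger pad.
Only numpy, scipy, OpenCV 4.12 (cv2) and the standard library are available. Lean on these libraries where they do the work, as an engineer would, in place of code of your own. Each camera call takes 0.05 s, during which the arm holds its last target. There are 200 camera calls.

## Working session

There is one attempt and no reset: what is moved stays moved. The work goes in short steps, Python scripts to look and compute and a tool call to move; the robot and the scene stay as the last step left them, time stands still between calls to the robot, and variables do not carry over. Pictures are saved under pics/ and viewed, at most 10 in all, crops included, and the job is handed in when it is done.

Besides the shell and the picture viewer there is one more tool, called after "Call:" as name(argument=value, ...) on one line, values as JSON. play_rows: Moves the arm, as the interface text tells. Its arguments: {"type":"object","properties":{"rows":{"type":"array","items":{"type":"array","items":{"type":"number"}}},"grip_force":{"type":"number"}},"required":["rows"]}

```bash
mkdir -p pics; cat > h.py <<'E'
import numpy as np,cv2
from plant import status,cams,r,finder
from scipy.spatial.transform import Rotation as Ro
def ext(n,s=None):
    p=cams.camera_params(n)
    f=200/np.tan(np.radians(p["vfov"])/2)
    if n=="wrist":
        s=s or status.get_state()
        T=np.eye(4);T[:3,:3]=Ro.from_quat(s["eef_rot"]).as_matrix();T[:3,3]=s["tool_pos"]
        W=T@np.array(p["tool_from_camera"])
        C=np.linalg.inv(W);return C[:3,:3],C[:3,3],f,p["cx"],p["cy"]
    return np.array(p["R"]),np.array(p["t"]),f,p["cx"],p["cy"]
def w2p(E,X):
    R,t,f,cx,cy=E;c=np.atleast_2d(X)@R.T+t;return np.c_[cx+f*c[:,0]/c[:,2],cy+f*c[:,1]/c[:,2]]
def p2w(E,uv,z):
    R,t,f,cx,cy=E;uv=np.atleast_2d(uv);d=np.c_[(uv[:,0]-cx)/f,(uv[:,1]-cy)/f,np.ones(len(uv))]@R
    o=-R.T@t;return o+d*((z-o[2])/d[:,2])[:,None]
def c2w(E,c): return E[0].T@(np.array(c)-E[1])
def snap(n,name=None):
    im=cams.snapshot(n)
    if name: cv2.imwrite("pics/"+name,im[:,:,::-1])
    return im
E
python3 - <<'E'
from h import *
np.set_printoptions(precision=3,suppress=True)
for n in("top","scene"):
    snap(n,n+"0.png");E=ext(n);print(n,"cam at",-E[0].T@E[1])
    for l in("polarimeter","zero_stop","tab_centre","pointer_tip","long_mark","reagent_bottle","dropper_1","petri_dish","beaker_left","tape_roll"):
        for d in finder.spot_in(n,l): print(l,round(d["score"],2),c2w(E,d["at"]),w2p(E,c2w(E,d["at"]))[0])
s=status.get_state();print(s["clock"],s["tool_pos"],s["eef_rot"])
E
```

```text
top cam at [ 0.376 -0.008  1.644]
polarimeter 0.95 [0.535 0.043 0.055] [301.454 228.368]
polarimeter 0.58 [ 0.714 -0.431  0.028] [450.318 175.204]
zero_stop 0.88 [ 0.711 -0.435  0.022] [451.067 176.445]
zero_stop 0.8 [0.535 0.045 0.051] [300.905 228.478]
tab_centre 0.97 [ 0.716 -0.435  0.04 ] [452.505 173.769]
tab_centre 0.64 [0.537 0.045 0.057] [300.766 227.654]
pointer_tip 0.96 [0.534 0.044 0.056] [301.192 228.666]
pointer_tip 0.79 [ 0.715 -0.437  0.039] [453.03  174.211]
long_mark 0.95 [0.54  0.046 0.041] [300.763 227.194]
reagent_bottle 0.69 [0.7   0.079 0.116] [290.009 172.328]
dropper_1 0.6 [0.529 0.394 0.051] [189.58  229.236]
petri_dish 0.64 [ 0.525  0.207 -0.001] [251.09  232.711]
beaker_left 0.61 [ 0.449 -0.266  0.013] [399.163 257.718]
beaker_left 0.51 [0.54  0.046 0.042] [300.726 227.043]
tape_roll 0.39 [ 0.548 -0.274  0.019] [401.605 226.263]
scene cam at [-0.686  0.71   0.798]
polarimeter 0.87 [ 0.693 -0.409  0.024] [382.961 179.44 ]
polarimeter 0.75 [0.495 0.067 0.032] [301.147 228.07 ]
zero_stop 0.86 [ 0.696 -0.413  0.02 ] [383.322 180.075]
zero_stop 0.69 [0.497 0.071 0.03 ] [299.83 228.76]
tab_centre 0.89 [0.521 0.048 0.056] [302.345 216.91 ]
tab_centre 0.53 [ 0.708 -0.428  0.034] [384.699 175.058]
pointer_tip 0.63 [0.521 0.046 0.052] [303.098 217.743]
pointer_tip 0.55 [0.606 0.201 0.037] [248.424 221.696]
pointer_tip 0.41 [ 0.708 -0.428  0.037] [384.791 174.31 ]
long_mark 0.65 [0.511 0.074 0.038] [296.895 224.878]
long_mark 0.43 [0.609 0.203 0.038] [247.501 221.342]
reagent_bottle 0.75 [0.695 0.095 0.07 ] [266.246 195.289]
dropper_1 0.58 [0.607 0.2   0.041] [248.555 220.427]
petri_dish 0.68 [0.532 0.21  0.005] [255.326 241.426]
beaker_left 0.83 [ 0.436 -0.237  0.055] [389.407 208.403]
beaker_left 0.43 [0.494 0.069 0.035] [300.756 227.757]
tape_roll 0.53 [ 0.545 -0.267  0.016] [376.187 203.966]
1.1 [ 0.199 -0.593  0.405] [0.987 0.161 0.    0.   ]
```

```bash
python3 - <<'E'
import cv2
a=cv2.imread("pics/top0.png");b=a[175:285,215:375]
cv2.imwrite("pics/top0c.png",cv2.resize(b,(800,550),interpolation=cv2.INTER_CUBIC))
E
```

```text
(no output)
```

View pics/top0c.png

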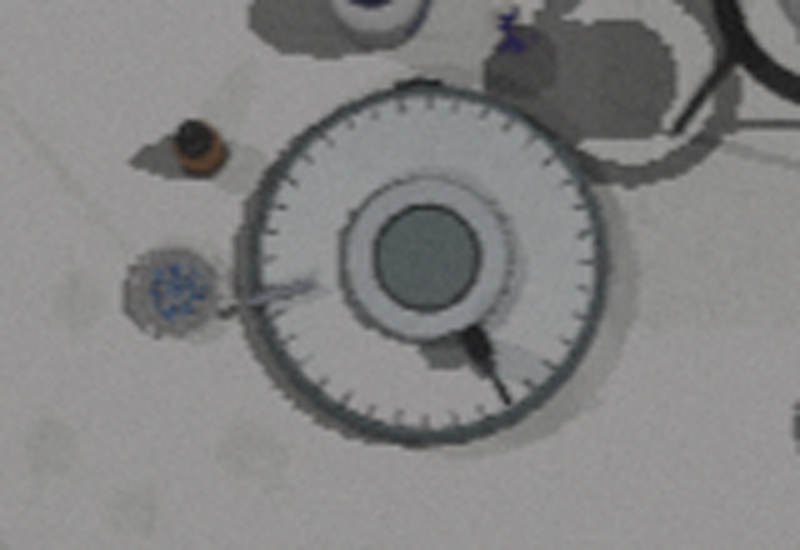

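View pics/top0.png

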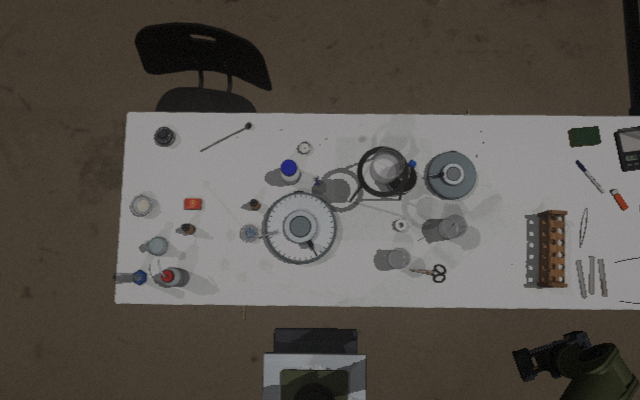

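View pics/scene0.png

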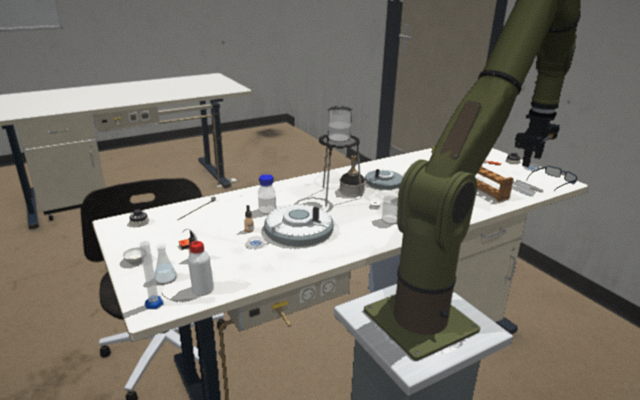

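The top view shows the stop at crop (310,285), to the left. The lever and tab are at crop (480,345), lower right, apparently lying over a dark mark that ends at (510,400). Next I'll work out the axis and a staging move at the current height, which clears everything.

```bash
cat >> h.py <<'E'
def rows_to(goal,yaw=None,s=None):
    "tool-frame shift to world goal; turn about tool z (deg) to bring tool x to world yaw"
    s=s or status.get_state();R=Ro.from_quat(s["eef_rot"]).as_matrix()
    x=R[:,0];cy=np.degrees(np.arctan2(x[1],x[0]))
    return R.T@(np.array(goal)-s["tool_pos"]), cy, (None if yaw is None else -(yaw-cy))
E
python3 - <<'E'
from h import *
np.set_printoptions(precision=4,suppress=True)
E=ext("top");f=lambda x,y:(215+x/5-.4,175+y/5-.4)
print("disc",p2w(E,f(428,258),.057),"plate",p2w(E,f(430,263),.039),"stop in",p2w(E,f(315,285),.055),"markend",p2w(E,f(510,402),.039),"tab",p2w(E,f(480,345),.09))
print(rows_to([.45,-.08,.405],120))
print(cams.camera_params("wrist")["tool_from_camera"])
E
```

```text
disc [[0.5414 0.0472 0.057 ]] plate [[0.5402 0.0466 0.039 ]] stop in [[0.524  0.1175 0.055 ]] markend [[ 0.4534 -0.0047  0.039 ]] tab [[0.4853 0.0137 0.09  ]]
(array([ 0.4012, -0.406 , -0.0003]), np.float64(18.556626531972853), np.float64(-101.44337346802715))
[[-0.0007 -0.9528 -0.3035  0.0788]
 [ 1.     -0.0007  0.0001 -0.    ]
 [-0.0003 -0.3035  0.9528  0.0195]
 [ 0.      0.      0.      1.    ]]
```

Call:
play_rows(rows=[[0, 0.04, -0.04, 0, 0, 0, 0], [0, 0.04, -0.04, 0, 0, 0, 0], [0, 0.04, -0.04, 0, 0, 0, 0], [0, 0.04, -0.04, 0, 0, 0, 0], [0, 0.04, -0.04, 0, 0, 0, 0], [0, 0.04, -0.04, 0, 0, 0, 0], [0, 0.04, -0.04, 0, 0, 0, 0], [0, 0.04, -0.04, 0, 0, 0, 0]])

```text
clock: 2.1
tool_pos: [0.4012, -0.1857, 0.405]
eef_rot: [0.987, 0.161, 0.0, 0.0]
contact_force: [0.4, 0.1, 0.1]
opening: 0.115
finger_force: 0.0
```

Call:
play_rows(rows=[[0, 0.04, -0.04, 0, 0, 0, 0], [0, 0.04, -0.04, 0, 0, 0, 0], [0, 0, 0, 0, 0, 0, -8.5], [0, 0, 0, 0, 0, 0, -8.5], [0, 0, 0, 0, 0, 0, -8.5], [0, 0, 0, 0, 0, 0, -8.5], [0, 0, 0, 0, 0, 0, -8.5], [0, 0, 0, 0, 0, 0, -8.5]])

```text
clock: 3.1
tool_pos: [0.4509, -0.0861, 0.4049]
eef_rot: [0.82, 0.572, 0.0, 0.0]
contact_force: [-0.6, 0.1, 0.2]
opening: 0.001
finger_force: 0.0
```

Call:
play_rows(rows=[[0, 0, 0, 0, 0, 0, -8.5], [0, 0, 0, 0, 0, 0, -8.5], [0, 0, 0, 0, 0, 0, -8.5], [0, 0, 0, 0, 0, 0, -8.5], [0, 0, 0, 0, 0, 0, -8.5], [0, 0, 0, 0, 0, 0, -8], [0, 0, 0, 0, 0, 0, 0], [0, 0, 0, 0, 0, 0, 0]])

```text
clock: 4.1
tool_pos: [0.4508, -0.0861, 0.4048]
eef_rot: [0.501, 0.866, -0.0, 0.0]
contact_force: [0.2, 0.3, -0.2]
opening: -0.001
finger_force: 0.0
```

```bash
python3 - <<'E'
from h import *
np.set_printoptions(precision=4,suppress=True)
s=status.get_state();E=ext("wrist",s);im=snap("wrist","w1.png")
print(s["clock"],s["tool_pos"],s["q"],s["opening"])
for l in("tab_centre","pointer_tip","long_mark","zero_stop","polarimeter"):
    for d in finder.spot_in("wrist",l): print(l,round(d["score"],2),c2w(E,d["at"]))
A=np.array([.5408,.047]);a=np.radians(210.7);u=np.array([np.cos(a),np.sin(a)])
for n,rr,z in(("axis",0,.057),("tabtop",.063,.098),("mark in",.078,.039),("markout",.104,.039)): print(n,w2p(E,np.r_[A+rr*u,z]))
print(rows_to(np.r_[A+.063*u+.045*np.array([.511,-.86]),.405],120.7))
E
```

```text
4.1 [ 0.4508 -0.0861  0.4048] [ 0.526   0.5416 -0.6711  2.0323  0.4999  0.733   0.0651] -0.0005167112816404189
tab_centre 0.68 [0.5396 0.048  0.0559]
tab_centre 0.36 [0.528  0.0472 0.0563]
pointer_tip 0.64 [0.5368 0.0483 0.0563]
long_mark 0.57 [0.5367 0.0605 0.0377]
zero_stop 0.72 [0.5277 0.0438 0.0572]
polarimeter 0.65 [0.5333 0.0457 0.053 ]
axis [[467.294  102.8983]]
tabtop [[415.2424 105.1612]]
mark in [[385.133 103.592]]
markout [[360.2871 103.9654]]
(array([ 0.0243,  0.082 , -0.0002]), np.float64(120.03385866767252), np.float64(-0.6661413323274843))
```

View pics/w1.png

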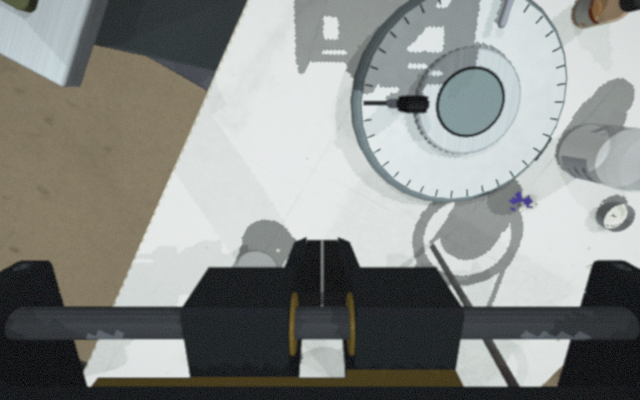

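The model projects right onto the picture: lever and tab are at (413,104), with the long mark at (365–390,103) under the pointer. I'll move beside the tab on its counter-clockwise side and descend.

Call:
play_rows(rows=[[0, 0.012, 0.041, 0, 0, 0, 0], [0, 0.012, 0.041, 0, 0, 0, -0.7], [0, 0, 0, 0.04, 0, 0, 0], [0, 0, 0, 0.04, 0, 0, 0], [0, 0, 0, 0.04, 0, 0, 0], [0, 0, 0, 0.033, 0, 0, 0], [0, 0, 0, 0.02, 0, 0, 0], [0, 0, 0, 0, 0, 0, 0]])

```text
clock: 5.4
tool_pos: [0.5094, -0.024, 0.2306]
eef_rot: [0.494, 0.869, -0.001, -0.001]
contact_force: [-0.2, 1.1, 0.0]
opening: 0.003
finger_force: 0.0
```

```bash
python3 - <<'E'
from h import *
np.set_printoptions(precision=4,suppress=True)
s=status.get_state();E=ext("wrist",s);snap("wrist","w2.png")
A=np.array([.5408,.047])
print(s["clock"],rows_to(np.r_[A+.063*np.array([-.86,-.5105]),.232],120.7)[0],rows_to(np.r_[A,.2],120.7)[0])
cv2
E
```

```text
5.4 [ 0.0452 -0.     -0.0004] [0.0452 0.063  0.0315]
```

View pics/w2.png

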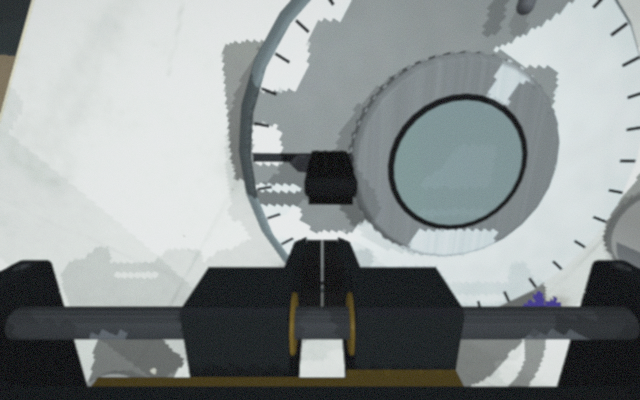

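The fingertips line up with the tab at (330,178), and the mark shows at (255–310,157). Now the approach and the clockwise push along the arc.

Call:
play_rows(rows=[[0, 0.01, 0, 0, 0, 0, 0], [0, 0.01, 0, 0, 0, 0, 0], [0, 0.009, 0, 0, 0, 0, 0], [0, 0.0067, -0.0013, 0, 0, 0, 6], [0, 0.0067, -0.0013, 0, 0, 0, 6], [0, 0.0067, -0.0013, 0, 0, 0, 6], [0, 0.0067, -0.0013, 0, 0, 0, 6], [0, 0.0067, -0.0013, 0, 0, 0, 6]])

```text
clock: 6.45
tool_pos: [0.4779, 0.0294, 0.2323]
eef_rot: [0.704, 0.71, -0.001, 0.001]
contact_force: [0.3, -2.5, 2.9]
opening: 0.003
finger_force: 1.7
```

```bash
python3 - <<'E'
from h import *
np.set_printoptions(precision=4,suppress=True)
s=status.get_state();snap("wrist","w3.png");snap("top","t3.png")
print(s["clock"],s["q"],rows_to(np.r_[.5408,.047,.2],0))
E
```

```text
6.45 [-0.0416  0.8216 -0.1905  2.1272  0.6173  0.2463 -0.7667] (array([0.0156, 0.0632, 0.0321]), np.float64(90.79037381797812), np.float64(90.79037381797812))
```

View pics/w3.png

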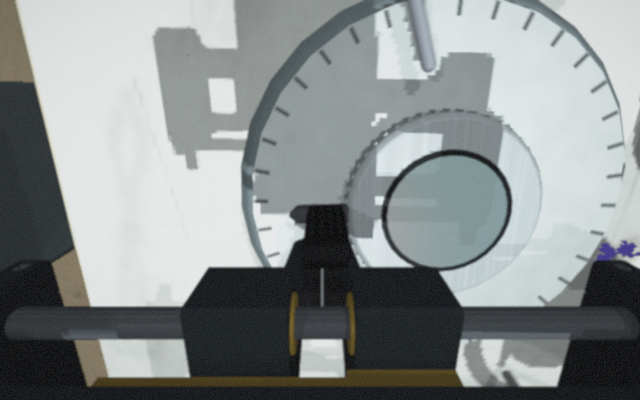

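The tab at (325,220) is being pushed, and the stop's rod end shows at (430,65). I'll carry on pushing.

Call:
play_rows(rows=[[0, 0.0067, -0.0013, 0, 0, 0, 6], [0, 0.0067, -0.0013, 0, 0, 0, 6], [0, 0.0067, -0.0013, 0, 0, 0, 6], [0, 0.0067, -0.0013, 0, 0, 0, 6], [0, 0.0067, -0.0013, 0, 0, 0, 6], [0, 0.0067, -0.0013, 0, 0, 0, 6], [0, 0.0067, -0.0013, 0, 0, 0, 6], [0, 0.0067, -0.0013, 0, 0, 0, 6]])

```text
clock: 7.55
tool_pos: [0.4848, 0.0822, 0.2315]
eef_rot: [0.931, 0.364, -0.003, -0.0]
contact_force: [-3.9, -1.3, 2.2]
opening: 0.003
finger_force: 1.8
```

```bash
python3 - <<'E'
from h import *
np.set_printoptions(precision=4,suppress=True)
s=status.get_state();E=ext("wrist",s);snap("wrist","w4.png");a=rows_to(np.r_[.5408,.047,.2],0)
print(s["clock"],s["q"],a,"lever~",a[1]+90)
for q in range(100,116,3):
  u=np.array([np.cos(np.radians(q)),np.sin(np.radians(q))]);print(q,w2p(E,np.r_[np.array([.5408,.047])+.074*u,.055]))
E
```

```text
7.55 [-0.2244  0.8265 -0.0611  2.0911  0.1951  0.2347 -1.2814] (array([0.0162, 0.0641, 0.0314]), np.float64(42.582795249435904), np.float64(42.582795249435904)) lever~ 132.5827952494359
100 [[325.59   138.5899]]
103 [[321.4975 145.358 ]]
106 [[317.8143 152.2391]]
109 [[314.5442 159.2084]]
112 [[311.6893 166.2419]]
115 [[309.25   173.3162]]
```

View pics/w4.png

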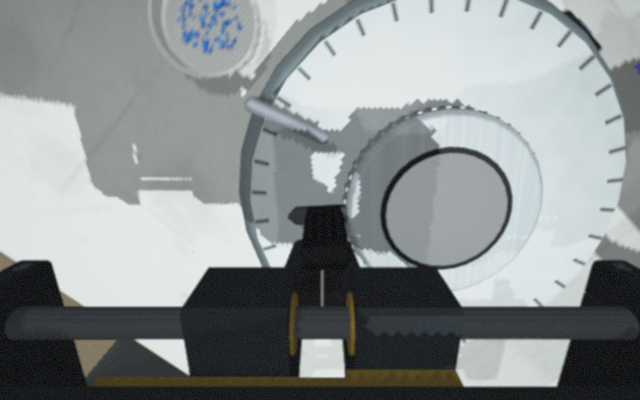

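The stop's end is at (325,138), which puts its direction near 100.5° and the zero lever at about 106.7°. I'll push the remaining 26° and slow down at the end.

Call:
play_rows(rows=[[0, 0.0067, -0.0013, 0, 0, 0, 6], [0, 0.0067, -0.0013, 0, 0, 0, 6], [0, 0.0067, -0.0013, 0, 0, 0, 6], [0, 0.0033, -0.0007, 0, 0, 0, 3], [0, 0.0017, -0.0004, 0, 0, 0, 1.5], [0, 0.0017, -0.0004, 0, 0, 0, 1.5], [0, 0.0011, -0.0003, 0, 0, 0, 1], [0, 0.0, 0, 0, 0, 0, 0]])

```text
clock: 8.6
tool_pos: [0.5058, 0.1032, 0.2314]
eef_rot: [0.988, 0.156, -0.001, -0.001]
contact_force: [-4.4, 2.5, -0.4]
opening: 0.004
finger_force: 2.4
```

Call:
play_rows(rows=[[0, 0.001, -0.0002, 0, 0, 0, 1], [0, 0.001, 0, 0, 0, 0, 0]])

```text
clock: 8.85
tool_pos: [0.5068, 0.1038, 0.2314]
eef_rot: [0.989, 0.148, -0.003, -0.001]
contact_force: [-7.5, 1.9, 2.7]
opening: 0.002
finger_force: 3.5
```

Call:
play_rows(rows=[[0, 0.001, 0, 0, 0, 0, 0], [0, 0.001, 0, 0, 0, 0, 0], [0, 0, 0, 0, 0, 0, 0]])

```text
clock: 9.22
tool_pos: [0.5074, 0.104, 0.2313]
eef_rot: [0.989, 0.148, -0.005, -0.0]
contact_force: [-9.4, 1.7, 5.1]
opening: 0.003
finger_force: 4.5
```

Call:
play_rows(rows=[[0, 0.002, 0, 0, 0, 0, 0], [0, 0.002, 0, 0, 0, 0, 0], [0, 0, 0, 0, 0, 0, 0], [0, 0, 0, 0, 0, 0, 0]])

```text
clock: 9.72
tool_pos: [0.5088, 0.1044, 0.2312]
eef_rot: [0.989, 0.148, -0.008, 0.0]
contact_force: [-15.5, 0.3, 11.0]
opening: 0.007
finger_force: 7.6
```

```bash
python3 - <<'E'
from h import *
np.set_printoptions(precision=4,suppress=True)
s=status.get_state();E=ext("wrist",s);snap("wrist","w5.png");a=rows_to(np.r_[.5408,.047,.2],0)
print(s["clock"],s["contact_force"],s["q"],a,"lever~",a[1]+90)
E
```

```text
9.725 [-15.5258   0.2883  11.0493] [-0.2949  0.8438  0.0074  2.0068 -0.0259  0.3074 -1.5397] (array([0.0144, 0.0643, 0.0308]), np.float64(16.979489587486967), np.float64(16.979489587486967)) lever~ 106.97948958748697
```

View pics/w5.png

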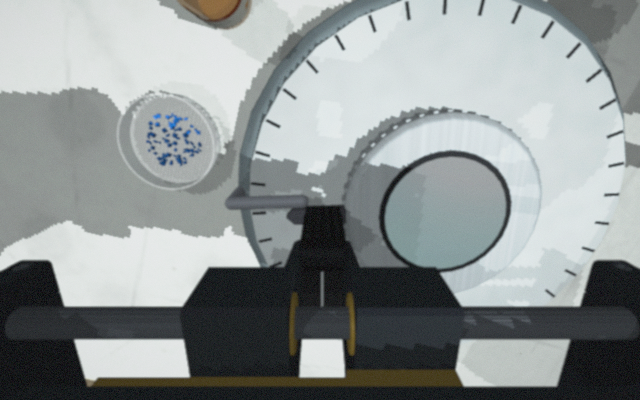

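The lever bears on the stop rod at (300,205), with 15 N against roughly 2.5 N of friction, so it is at zero (lever near 107°). I'll back off, rise and look at the mark.

Call:
play_rows(rows=[[0, -0.01, 0, 0, 0, 0, 0], [0, -0.015, 0, 0, 0, 0, 0], [0, -0.01, 0, 0, 0, 0, 0], [0, 0, 0, -0.04, 0, 0, 0], [0, 0, 0, -0.045, 0, 0, 0], [0, 0, 0, -0.045, 0, 0, 0], [0, 0, 0, -0.04, 0, 0, 0], [0, 0, 0, 0, 0, 0, 0]])

```text
clock: 10.78
tool_pos: [0.4824, 0.0945, 0.4046]
eef_rot: [0.989, 0.146, 0.004, -0.0]
contact_force: [0.3, 0.6, 0.1]
opening: 0.005
finger_force: 0.0
```

```bash
python3 - <<'E'
from h import *
np.set_printoptions(precision=4,suppress=True)
s=status.get_state();E=ext("wrist",s);im=snap("wrist","w6.png");t=snap("top","t6.png");A=np.array([.5408,.047])
print(s["clock"],s["tool_pos"])
# unrolled plate: dark fraction over radius 86..102 vs angle
def prof(im,E,r0,r1,z,lo,hi):
    th=np.arange(lo,hi,.5);rr=np.linspace(r0,r1,20);a=np.radians(th)
    P=np.stack([A[0]+np.outer(np.cos(a),rr),A[1]+np.outer(np.sin(a),rr),np.full((len(a),20),z)],-1).reshape(-1,3)
    uv=w2p(E,P).astype(np.float32).reshape(len(a),20,2)
    g=cv2.remap(cv2.cvtColor(im,cv2.COLOR_RGB2GRAY),uv[...,0],uv[...,1],cv2.INTER_LINEAR,borderValue=255)
    return th,np.median(g,1)
for n,i,e in(("wrist",im,E),("top",t,ext("top"))):
    th,g=prof(i,e,.08,.092,.039,150,235);print(n,[(x,int(y)) for x,y in zip(th,g) if y<110])
    th,g=prof(i,e,.058,.068,.098,90,130);print("tab",[(x,int(y)) for x,y in zip(th,g) if y<60])
print(rows_to(np.r_[A+.063*np.array([np.cos(np.radians(107)),np.sin(np.radians(107))])+.045*np.array([np.cos(np.radians(17)),np.sin(np.radians(17))]),.232],17))
E
```

```text
10.775 [0.4824 0.0945 0.4046]
wrist [(np.float64(209.0), 94), (np.float64(209.5), 69), (np.float64(210.0), 62), (np.float64(210.5), 85)]
tab [(np.float64(98.5), 42), (np.float64(99.0), 30), (np.float64(99.5), 27), (np.float64(100.0), 24), (np.float64(100.5), 27), (np.float64(101.0), 29), (np.float64(101.5), 33), (np.float64(102.0), 34), (np.float64(102.5), 32), (np.float64(103.0), 31), (np.float64(103.5), 34), (np.float64(104.0), 36), (np.float64(104.5), 38), (np.float64(105.0), 41), (np.float64(105.5), 43), (np.float64(106.0), 45), (np.float64(106.5), 44), (np.float64(107.0), 45), (np.float64(107.5), 43), (np.float64(108.0), 43), (np.float64(108.5), 42), (np.float64(109.0), 39), (np.float64(109.5), 36), (np.float64(110.0), 33), (np.float64(110.5), 32), (np.float64(111.0), 35), (np.float64(111.5), 43)]
top [(np.float64(150.0), 41), (np.float64(150.5), 41), (np.float64(151.0), 40), (np.float64(151.5), 40), (np.float64(152.0), 40), (np.float64(152.5), 40), (np.float64(153.0), 40), (np.float64(153.5), 40), (np.float64(154.0), 40), (np.float64(154.5), 40), (np.float64(155.0), 39), (np.fl
[... 2258 characters left out ...]
p.float64(118.0), 42), (np.float64(118.5), 43), (np.float64(119.0), 43), (np.float64(119.5), 43), (np.float64(120.0), 42), (np.float64(120.5), 42), (np.float64(121.0), 41), (np.float64(121.5), 41), (np.float64(122.0), 41), (np.float64(122.5), 41), (np.float64(123.0), 42), (np.float64(123.5), 42), (np.float64(124.0), 43), (np.float64(124.5), 43), (np.float64(125.0), 44), (np.float64(125.5), 43), (np.float64(126.0), 43), (np.float64(126.5), 42), (np.float64(127.0), 42), (np.float64(127.5), 42), (np.float64(128.0), 42), (np.float64(128.5), 42), (np.float64(129.0), 41), (np.float64(129.5), 41)]
(array([ 0.0879, -0.0006,  0.1699]), np.float64(16.777935655030156), np.float64(-0.22206434496984429))
```

View pics/w6.png

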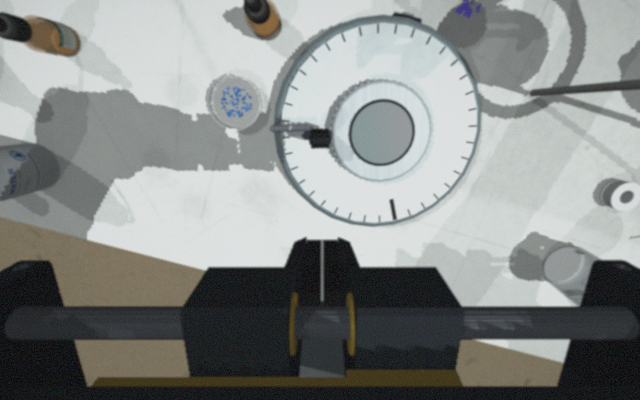

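The mark stands alone at (393,208). Both cameras put it at 210.0°, so the push is about 103° from zero. I'll cross over the tab to its clockwise side and descend.

Call:
play_rows(rows=[[0, 0.044, 0, 0, 0, 0, 0], [0, 0.044, 0, 0, 0, 0, 0], [0, 0, 0, 0, 0, 0, 0], [0, 0, 0, 0.045, 0, 0, 0], [0, 0, 0, 0.045, 0, 0, 0], [0, 0, 0, 0.04, 0, 0, 0], [0, 0, 0, 0.04, 0, 0, 0], [0, 0, 0, 0, 0, 0, 0]])

```text
clock: 11.88
tool_pos: [0.5628, 0.1192, 0.2284]
eef_rot: [0.989, 0.146, -0.005, 0.001]
contact_force: [-0.0, -0.7, -0.1]
opening: 0.009
finger_force: 0.0
```

```bash
python3 - <<'E'
from h import *
np.set_printoptions(precision=4,suppress=True)
s=status.get_state();a=rows_to(np.r_[.5408,.047,.232],17)
print(s["clock"],s["contact_force"],s["q"],a)
c=np.array([-.016,.063])
for d in(6,3,1): t=np.radians(-d);print(d,c-np.array([[np.cos(t),-np.sin(t)],[np.sin(t),np.cos(t)]])@c)
E
```

```text
11.875 [-0.0342 -0.6974 -0.0815] [-0.2978  0.8848  0.0156  1.8425 -0.0296  0.4236 -1.5389] (array([-0.0419,  0.0628, -0.0032]), np.float64(16.775721372011873), np.float64(-0.22427862798812725))
6 [-0.0067 -0.0013]
3 [-0.0033 -0.0008]
1 [-0.0011 -0.0003]
```

Call:
play_rows(rows=[[0, -0.009, 0, -0.002, 0, 0, 0], [0, -0.009, 0, 0, 0, 0, 0], [0, -0.008, 0, 0, 0, 0, 0], [0, -0.0067, -0.0013, 0, 0, 0, -6], [0, -0.0067, -0.0013, 0, 0, 0, -6], [0, -0.0067, -0.0013, 0, 0, 0, -6], [0, -0.0067, -0.0013, 0, 0, 0, -6], [0, -0.0067, -0.0013, 0, 0, 0, -6]])

```text
clock: 12.88
tool_pos: [0.5091, 0.1029, 0.235]
eef_rot: [0.917, 0.399, 0.003, -0.0]
contact_force: [2.3, 0.7, 1.5]
opening: 0.006
finger_force: 1.3
```

```bash
python3 - <<'E'
from h import *
s=status.get_state();print(s["q"],rows_to(np.r_[.5408,.047,.232],47))
E
```

```text
[-0.23825521  0.83323757 -0.08226149  2.01331667  0.20595883  0.29718913
 -1.24120001] (array([-0.01924471,  0.06133091,  0.00298267]), np.float64(46.98725165840944), np.float64(-0.01274834159055871))
```

Call:
play_rows(rows=[[0, -0.0067, -0.0013, 0, 0, 0, -6], [0, -0.0067, -0.0013, 0, 0, 0, -6], [0, -0.0067, -0.0013, 0, 0, 0, -6], [0, -0.0067, -0.0013, 0, 0, 0, -6], [0, -0.0067, -0.0013, 0, 0, 0, -6], [0, -0.0067, -0.0013, 0, 0, 0, -6], [0, -0.0067, -0.0013, 0, 0, 0, -6], [0, -0.0067, -0.0013, 0, 0, 0, -6]])

```text
clock: 13.88
tool_pos: [0.4796, 0.0587, 0.2349]
eef_rot: [0.675, 0.737, 0.002, 0.0]
contact_force: [0.4, 3.6, 2.8]
opening: 0.004
finger_force: 1.3
```

Call:
play_rows(rows=[[0, -0.0067, -0.0013, 0, 0, 0, -6], [0, -0.0067, -0.0013, 0, 0, 0, -6], [0, -0.0033, -0.0008, 0, 0, 0, -3], [0, 0, 0, 0, 0, 0, 0], [0, 0, 0, 0, 0, 0, 0]])

```text
clock: 14.5
tool_pos: [0.479, 0.0408, 0.234]
eef_rot: [0.576, 0.818, 0.0, 0.0]
contact_force: [1.9, 0.2, 2.6]
opening: 0.004
finger_force: 1.1
```

```bash
python3 - <<'E'
from h import *
np.set_printoptions(precision=4,suppress=True)
s=status.get_state();E=ext("wrist",s);im=snap("wrist","w7.png");A=np.array([.5408,.047])
print(s["clock"],s["q"],rows_to(np.r_[A,.232],120))
for q in(200,205,210):
  u=np.array([np.cos(np.radians(q)),np.sin(np.radians(q))]);print(q,w2p(E,np.array([np.r_[A+.083*u,.05],np.r_[A+.063*u,.098],np.r_[A+.09*u,.039]])).ravel())
E
```

```text
14.5 [-0.0212  0.8234 -0.26    2.1195  0.7342  0.2857 -0.5698] (array([-0.015 ,  0.0603,  0.002 ]), np.float64(109.7086752132819), np.float64(-10.291324786718107))
200 [282.2989 263.6618 314.9581 318.9244 273.0438 254.6606]
205 [283.3692 274.5499 315.6516 329.2495 274.2529 265.9385]
210 [285.4654 285.1005 317.3912 339.2525 276.51   276.8601]
```

View pics/w7.png

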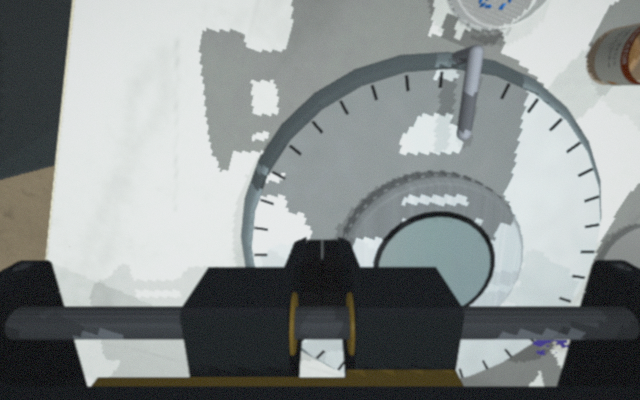

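The gripper hides the lever in this view; contact geometry puts it at about 199.7°. I'll push roughly 9° more, then back off, rise and measure.

Call:
play_rows(rows=[[0, -0.0033, -0.0008, 0, 0, 0, -3], [0, -0.0033, -0.0008, 0, 0, 0, -3], [0, -0.0033, -0.0008, 0, 0, 0, -3], [0, 0, 0, 0, 0, 0, 0], [0, 0, 0, 0, 0, 0, 0]])

```text
clock: 15.18
tool_pos: [0.4808, 0.0308, 0.2338]
eef_rot: [0.509, 0.86, 0.001, 0.0]
contact_force: [3.7, 2.1, 2.0]
opening: 0.004
finger_force: 2.0
```

Call:
play_rows(rows=[[0, 0.01, 0, 0, 0, 0, 0], [0, 0.02, 0, 0, 0, 0, 0], [0, 0.02, 0, 0, 0, 0, 0], [0, 0, 0, -0.05, 0, 0, 0], [0, 0, 0, -0.05, 0, 0, 0], [0, 0, 0, -0.05, 0, 0, 0], [0, -0.05, 0, -0.02, 0, 0, 0], [0, -0.04, 0, 0, 0, 0, 0]])

```text
clock: 16.18
tool_pos: [0.499, -0.0056, 0.4047]
eef_rot: [0.509, 0.861, -0.001, 0.0]
contact_force: [-0.0, 0.2, 0.5]
opening: 0.001
finger_force: 0.0
```

Call:
play_rows(rows=[[0, -0.05, 0, 0, 0, 0, 0], [0, -0.03, 0, 0, 0, 0, 0], [0, 0, 0, 0, 0, 0, 0]])

```text
clock: 16.55
tool_pos: [0.5372, -0.0768, 0.4022]
eef_rot: [0.511, 0.859, -0.002, -0.001]
contact_force: [-0.4, -0.3, -0.3]
opening: 0.005
finger_force: 0.0
```

```bash
python3 - <<'E'
from h import *
np.set_printoptions(precision=4,suppress=True)
s=status.get_state();E=ext("wrist",s);im=snap("wrist");A=np.array([.5408,.047])
print(s["clock"],s["tool_pos"])
g=cv2.cvtColor(im,cv2.COLOR_RGB2GRAY)
# unrolled views: tab top plane, lever plane, mark plane; columns 190..230 deg, rows radius 45..110 mm
out=[]
th=np.radians(np.linspace(190,230,400));rr=np.linspace(.11,.045,195)
for z in(.098,.052,.039):
    P=np.stack([A[0]+np.outer(rr,np.cos(th)),A[1]+np.outer(rr,np.sin(th)),np.full((195,400),z)],-1).reshape(-1,3)
    uv=w2p(E,P).astype(np.float32).reshape(195,400,2)
    o=cv2.remap(im,uv[...,0],uv[...,1],cv2.INTER_LINEAR);out.append(o[:,:,::-1].copy())
    for rad in(.058,.066,.076,.080,.083,.088,.095,.100):
        i=int(np.argmin(abs(rr-rad)));row=cv2.cvtColor(out[-1],cv2.COLOR_BGR2GRAY)[i].astype(int);k=np.where(row<row.min()+40)[0]
        print(z,rad,row.min(),190+k.min()/10,190+k.max()/10)
    cv2.line(out[-1],(200,0),(200,194),(0,0,255),1)
c=np.vstack(out);w=cv2.resize(im[0:240,170:570,::-1],(975//2*2//1 if 0 else 400,585) if 0 else (400,240))
cv2.imwrite("pics/w8.png",np.hstack([c,np.vstack([w,np.zeros((345,400,3),np.uint8)])]))
E
```

```text
16.55 [ 0.5372 -0.0768  0.4022]
0.098 0.058 15 204.7 219.4
0.098 0.066 15 205.6 218.5
0.098 0.076 45 211.7 215.0
0.098 0.08 31 211.8 213.8
0.098 0.083 30 211.8 213.6
0.098 0.088 29 211.7 213.4
0.098 0.095 78 190.0 222.3
0.098 0.1 106 195.0 229.9
0.052 0.058 15 199.5 216.8
0.052 0.066 16 201.1 216.1
0.052 0.076 46 208.1 213.6
0.052 0.08 39 208.8 211.7
0.052 0.083 30 209.1 211.3
0.052 0.088 25 209.2 211.0
0.052 0.095 33 209.2 211.0
0.052 0.1 85 190.0 221.2
0.039 0.058 15 198.1 216.1
0.039 0.066 15 199.9 215.4
0.039 0.076 44 207.1 213.1
0.039 0.08 43 207.9 211.1
0.039 0.083 31 208.2 210.6
0.039 0.088 31 208.4 210.5
0.039 0.095 36 208.4 210.5
0.039 0.1 47 208.4 210.6
```

View pics/w8.png

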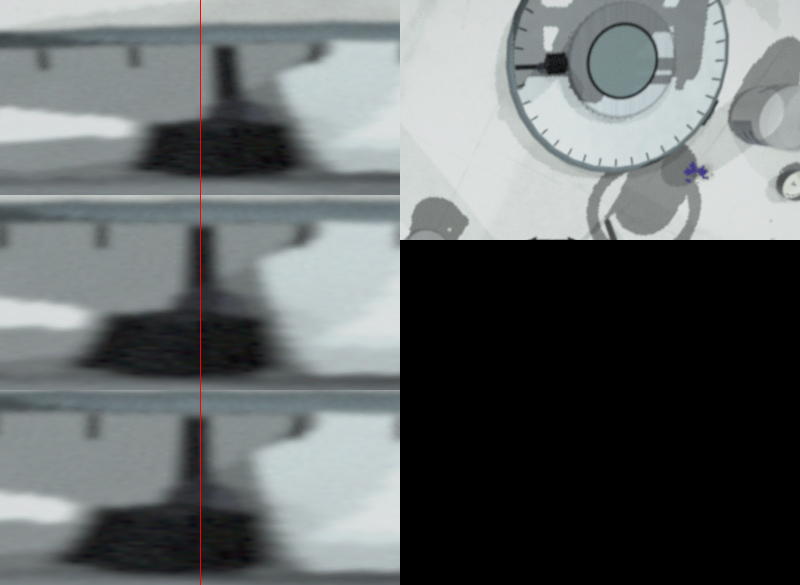

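In this view the mark is at 209.4°, the pointer at about 210.7° and the tab top at 212°. That makes the lever 1–2.5° past the mark, within the 3.4° tolerance but worth a second check. I'll draw the hand further away and measure with the top camera too.

Call:
play_rows(rows=[[0, -0.05, 0, -0.02, 0, 0, 0], [0, -0.05, 0, -0.02, 0, 0, 0], [0, 0, 0, 0, 0, 0, 0], [0, 0, 0, 0, 0, 0, 0], [0, 0, 0, 0, 0, 0, 0]])

```text
clock: 17.23
tool_pos: [0.5854, -0.1598, 0.4434]
eef_rot: [0.508, 0.862, -0.0, -0.001]
contact_force: [-0.3, 0.2, 0.1]
opening: 0.002
finger_force: 0.0
```

```bash
cat > m.py <<'E'
from h import *
from scipy.optimize import minimize_scalar
A0=np.array([.5408,.047])
def unroll(im,E,A,z,rr,th):
    a=np.radians(th);P=np.stack([A[0]+np.outer(rr,np.cos(a)),A[1]+np.outer(rr,np.sin(a)),np.full((len(rr),len(th)),z)],-1).reshape(-1,3)
    uv=w2p(E,P).astype(np.float32).reshape(len(rr),len(th),2)
    return cv2.remap(cv2.cvtColor(im,cv2.COLOR_RGB2GRAY),uv[...,0],uv[...,1],cv2.INTER_CUBIC).astype(float)
def centre(row,th):
    lo,hi=row.min(),np.median(row);k=np.where(row<(lo+hi)/2)[0];return round(th[k].mean(),1),round(th[k.max()]-th[k.min()],1)
def measure(im,E,A=A0):
    th=np.arange(197,224,.1)
    return {n:centre(unroll(im,E,A,z,np.linspace(a,b,12),th).mean(0),th) for n,z,a,b in(("tab",.098,.056,.070),("ptr",.05,.074,.079),("mark",.039,.090,.101))}
E
python3 - <<'E'
from m import *
s=status.get_state();E=ext("wrist",s);im=snap("wrist","w9.png");t=snap("top","t9.png")
print(s["clock"],s["tool_pos"]);print("wrist",measure(im,E));print("top",measure(t,ext("top")))
t0=cv2.imread("pics/top0.png")[:,:,::-1].copy();print("top start",measure(t0,ext("top")))
o=t[190:265,255:355,::-1];w=im[:,:,::-1]
cv2.imwrite("pics/c9.png",np.hstack([cv2.resize(o,(400,300),interpolation=cv2.INTER_CUBIC),cv2.resize(w,(400,250))[:250] if 0 else cv2.resize(w,(400,300))]))
E
```

```text
17.225 [ 0.58543605 -0.1597969   0.44336911]m.py:9: RuntimeWarning: Mean of empty slice.
  lo,hi=row.min(),np.median(row);k=np.where(row<(lo+hi)/2)[0];return round(th[k].mean(),1),round(th[k.max()]-th[k.min()],1)
  ret = ret.dtype.type(ret / rcount)
Traceback (most recent call last):
  File "m.py", line 12, in measure
    return {n:centre(unroll(im,E,A,z,np.linspace(a,b,12),th).mean(0),th) for n,z,a,b in(("tab",.098,.056,.070),("ptr",.05,.074,.079),("mark",.039,.090,.101))}
              ~~~~~~^^^^^^^^^^^^^^^^^^^^^^^^^^^^^^^^^^^^^^^^^^^^^^^^^^^^
  File "m.py", line 9, in centre
    lo,hi=row.min(),np.median(row);k=np.where(row<(lo+hi)/2)[0];return round(th[k].mean(),1),round(th[k.max()]-th[k.min()],1)
                                                                                                      ~~~~~^^
ValueError: zero-size array to reduction operation maximum which has no identity
```

I've now viewed 11 pictures, one over the limit of 10, so I'll use numbers only from here. The wrist camera has lost the tab at this distance, so I'll measure with the top camera.

```bash
python3 - <<'E'
from m import *
t=snap("top");E=ext("top")
print("top now",measure(t,E))
print("top start",measure(cv2.imread("pics/top0.png")[:,:,::-1].copy(),E))
t6=cv2.imread("pics/t6.png")[:,:,::-1].copy()
print("mark alone t6",centre(unroll(t6,E,A0,.039,np.linspace(.083,.101,12),np.arange(200,220,.1)).mean(0),np.arange(200,220,.1)))
# axis check: ring's dark disc at z .057
g=cv2.cvtColor(t,cv2.COLOR_RGB2GRAY)[200:255,275:330]
hs=cv2.cvtColor(t,cv2.COLOR_RGB2GRAY);c=w2p(E,np.r_[A0,.057])[0];print("proj axis",c)
m=cv2.inRange(cv2.GaussianBlur(hs,(3,3),0),60,120);n,l,st,ce=cv2.connectedComponentsWithStats(m)
k=l[int(c[1]),int(c[0])];print(hs[int(c[1]),int(c[0])],st[k],ce[k],p2w(E,ce[k],.057))
E
```

```text
top now {'tab': (np.float64(210.5), np.float64(11.2)), 'ptr': (np.float64(212.8), np.float64(16.7)), 'mark': (np.float64(212.3), np.float64(12.3))}
top start {'tab': (np.float64(209.1), np.float64(11.1)), 'ptr': (np.float64(209.0), np.float64(8.6)), 'mark': (np.float64(210.0), np.float64(2.9))}
mark alone t6 (np.float64(210.0), np.float64(3.2))
proj axis [300.27277695 226.40642692]
93 [     0      0    640    400 142476] [276.78812572 189.97617143] [[0.65521489 0.12259629 0.057     ]]
```

Call:
play_rows(rows=[[0, 0.05, 0, 0, 0, 0, 0], [0, 0.05, 0, 0, 0, 0, 0], [0, 0.03, 0, 0, 0, 0, 0], [0, 0, 0, 0, 0, 0, 0], [0, 0, 0, 0, 0, 0, 0], [0, 0, 0, 0, 0, 0, 0]])

```text
clock: 18.12
tool_pos: [0.524, -0.0495, 0.4434]
eef_rot: [0.51, 0.86, -0.0, 0.0]
contact_force: [0.0, -0.0, -0.0]
opening: 0.008
finger_force: 0.0
```

```bash
cat >> m.py <<'E'
def axis(im,E,A=A0):
    th=np.arange(0,360,3.);rr=np.linspace(.024,.042,91)
    for _ in range(3):
        U=unroll(im,E,A,.057,rr,th);r=rr[U.argmin(0)];a=np.radians(th);ok=abs(r-np.median(r))<.003
        p=np.linalg.lstsq(np.c_[np.ones(ok.sum()),np.cos(a[ok]),np.sin(a[ok])],r[ok],rcond=None)[0];A=A+p[1:]
    return A,p[0],ok.sum()
E
python3 - <<'E'
from m import *
s=status.get_state();print(s["clock"],s["tool_pos"])
for i in range(3):
    s=status.get_state();E=ext("wrist",s);im=snap("wrist","w10.png");A,r0,n=axis(im,E)
    print(A,r0,n,measure(im,E),measure(im,E,A))
    th=np.arange(197,224,.1)
    for rad in(.082,.085,.088,.091,.094,.097,.1): print(rad,centre(unroll(im,E,A,.039,[rad],th)[0],th),end=" ")
    for rad in(.056,.060,.064,.068): print(rad,centre(unroll(im,E,A,.098,[rad],th)[0],th),end=" ")
    print()
E
```

```text
18.125 [ 0.52403901 -0.04951627  0.44343309]
[0.54251634 0.04883245] 0.032188333333333326 120 {'tab': (np.float64(210.8), np.float64(11.5)), 'ptr': (np.float64(210.8), np.float64(6.1)), 'mark': (np.float64(209.9), np.float64(2.4))} {'tab': (np.float64(211.4), np.float64(11.5)), 'ptr': (np.float64(211.3), np.float64(7.0)), 'mark': (np.float64(210.3), np.float64(2.3))}
0.082 (np.float64(210.7), np.float64(3.7)) 0.085 (np.float64(210.5), np.float64(2.6)) 0.088 (np.float64(210.4), np.float64(2.4)) 0.091 (np.float64(210.3), np.float64(2.5)) 0.094 (np.float64(210.4), np.float64(2.4)) 0.097 (np.float64(210.3), np.float64(2.4)) 0.1 (np.float64(210.2), np.float64(2.3)) 0.056 (np.float64(211.0), np.float64(11.1)) 0.06 (np.float64(211.5), np.float64(11.9)) 0.064 (np.float64(211.5), np.float64(11.4)) 0.068 (np.float64(211.4), np.float64(10.9)) 
[0.54255165 0.04880338] 0.03219166666666666 120 {'tab': (np.float64(210.8), np.float64(11.5)), 'ptr': (np.float64(210.9), np.float64(5.8)), 'mark': (np.float64(209.8), np.float64(2.3))} {'tab': (np.float64(211.4), np.float64(11.5)), 'ptr': (np.float64(211
[... 641 characters left out ...]
tr': (np.float64(210.9), np.float64(5.9)), 'mark': (np.float64(209.9), np.float64(2.3))} {'tab': (np.float64(211.4), np.float64(11.5)), 'ptr': (np.float64(211.4), np.float64(6.9)), 'mark': (np.float64(210.3), np.float64(2.2))}
0.082 (np.float64(210.8), np.float64(3.9)) 0.085 (np.float64(210.4), np.float64(2.6)) 0.088 (np.float64(210.3), np.float64(2.4)) 0.091 (np.float64(210.3), np.float64(2.4)) 0.094 (np.float64(210.2), np.float64(2.3)) 0.097 (np.float64(210.3), np.float64(2.2)) 0.1 (np.float64(210.3), np.float64(2.1)) 0.056 (np.float64(210.9), np.float64(10.8)) 0.06 (np.float64(211.5), np.float64(11.8)) 0.064 (np.float64(211.5), np.float64(11.3)) 0.068 (np.float64(211.5), np.float64(11.0))
```

The lever is 1.1° (0.02 rad) from the mark, with tolerance 0.06 rad. The hand is well clear.

```bash
python3 -c "
from plant import r
print(r.finish_job())"
```

```text
the job is handed in; nothing more can be done
None
```

The job is handed in, with no verdict returned: the lever was pushed onto the zero stop, then back to about 0.02 rad from the long mark (limit 0.06), and the hand is clear; I viewed 11 pictures, one over the limit of 10.

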